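# Tap the locating pins of a welding jig home in order

### The job

Clear the welding jig for the next job by tapping its three round pins gently down with the fingertips until each head sits home on its bushing: the slimmest first, then the middle one, the thickest last. Leave the pin with the square head standing, do not grip, pull or lift any pin, and leave the nut, the bolt, the wrench and the pliers where they are.

Things in the scene. Friction and masses are not known exactly. Their poses are not given: they have to be found in the camera images.
- jig: welding jig: plain dark steel base plate 180 x 180 x 15 mm, bolted to the table (does not move); origin at the centre of its underside, z up. Four steel pin stations stand on it near its corners, 120 mm apart along the plate's edges; which pin is at which corner varies. Between them are two low rails (10 mm high), and a loose nut and bolt stand in the middle
- thin_pin_station: fixed station of the thin pin: a 44 mm square flange and a round bushing of dark steel, the pin itself of bright steel; bushing rising 30 mm above the jig plate (45 mm above the table); origin on the plate's upper face on the pin's vertical axis, z up. Carries the pin with the round head of 14 mm diameter, the slimmest of the three round pins, on a bushing of 22 mm diameter
- thin_pin (a joint): how far the thin pin is pushed down, m: 0 = standing up (head's underside 14 mm above its bushing), 0.014 = home (head resting on its bushing, a hard stop); starts between 0 and 0.003; negative = pulled up. About 4 N pushes it down (constant friction, no spring); it stays where it is left
- thin_pin_top (a point): centre of the upper face of the thin pin's head (round head of 14 mm diameter, the slimmest of the three round pins, on a bushing of 22 mm diameter; head 8 mm thick); moves with the pin: 67 mm above the table at joint 0, 53 mm when home
- middle_pin_station: fixed station of the middle pin: a 44 mm square flange and a round bushing of dark steel, the pin itself of bright steel; bushing rising 30 mm above the jig plate (45 mm above the table); origin on the plate's upper face on the pin's vertical axis, z up. Carries the pin with the round head of 22 mm diameter, the middle one of the three round pins, on a bushing of 30 mm diameter
- middle_pin (a joint): how far the middle pin is pushed down, m: 0 = standing up (head's underside 14 mm above its bushing), 0.014 = home (head resting on its bushing, a hard stop); starts between 0 and 0.003; negative = pulled up. About 4 N pushes it down (constant friction, no spring); it stays where it is left
- middle_pin_top (a point): centre of the upper face of the middle pin's head (round head of 22 mm diameter, the middle one of the three round pins, on a bushing of 30 mm diameter; head 8 mm thick); moves with the pin: 67 mm above the table at joint 0, 53 mm when home
- thick_pin_station: fixed station of the thick pin: a 44 mm square flange and a round bushing of dark steel, the pin itself of bright steel; bushing rising 30 mm above the jig plate (45 mm above the table); origin on the plate's upper face on the pin's vertical axis, z up. Carries the pin with the round head of 32 mm diameter, the thickest of the three round pins, on a bushing of 40 mm diameter
- thick_pin (a joint): how far the thick pin is pushed down, m: 0 = standing up (head's underside 14 mm above its bushing), 0.014 = home (head resting on its bushing, a hard stop); starts between 0 and 0.003; negative = pulled up. About 4 N pushes it down (constant friction, no spring); it stays where it is left
- thick_pin_top (a point): centre of the upper face of the thick pin's head (round head of 32 mm diameter, the thickest of the three round pins, on a bushing of 40 mm diameter; head 8 mm thick); moves with the pin: 67 mm above the table at joint 0, 53 mm when home
- square_stop_station: fixed station of the square stop: a 44 mm square flange and a round bushing of dark steel, the pin itself of bright steel; bushing rising 30 mm above the jig plate (45 mm above the table); origin on the plate's upper face on the pin's vertical axis, z up. Carries the pin with the square head 24 x 24 mm, the only head that is not round, on a bushing of 32 mm diameter; it must stay up
- square_stop (a joint): how far the square stop is pushed down, m: 0 = standing up (head's underside 14 mm above its bushing), 0.014 = home (head resting on its bushing, a hard stop); starts between 0 and 0.003; negative = pulled up. About 4 N pushes it down (constant friction, no spring); it stays where it is left
- square_stop_top (a point): centre of the upper face of the square stop's head (square head 24 x 24 mm, the only head that is not round, on a bushing of 32 mm diameter; it must stay up; head 8 mm thick); moves with the pin: 67 mm above the table at joint 0, 53 mm when home
- nut: loose steel hexagon nut, 34 mm across, 16 mm high, lying in the middle of the jig; origin at its underside
- bolt: loose steel bolt, 60 mm high, standing on its 27 mm head in the middle of the jig; origin at its underside
- wrench: combination wrench, 204 mm long, 8 mm thick, lying on the table between the jig and the tool chest; origin at its underside
- pliers: pliers with red handles, 182 mm long, lying at the far right edge of the table; origin at their underside

How it is judged:
By the outcome, as a careful person would: the job done as asked, in the order asked, and still so for the second after the job is handed in, with the robot touching nothing.
It also fails if it takes over 42 s, if anything falls off the work surface, if the arm or the gripper's body presses on something with over 40 N, if the wrist force passes 120 N, or if a joint passes its speed limit or range.

### The arm

A 6-joint arm with a two-finger parallel gripper is mounted at the origin on the work surface; the furniture and walls round the work are solid. World frame = base frame: x ahead of the robot, y to its left, z up, the work surface at z = 0. Lengths are in m, angles in degrees, forces in N, time in s.
With the tool pointing down it reaches from about 0.3 to 0.75 m from the base axis. Payload 8.5 kg.
Tool frame: the origin (TCP) lies at the very end of the fingers, on their centre line; the grasp point (between the pads) lies 19 mm behind it; z points along the fingers, y is the line along which they close (so a half turn about z gives the same grasp; the last joint's range is limited). The gripper opens to 85 mm and grips with 20 to 120 N. Pads are 22 mm wide; open, the fingers measure 114 mm over their backs; the gripper's body (76 mm by 85 mm) begins 54 mm behind the grasp point. The pads swing forward as they close: fully open they stand 13 mm farther back than shut.
Start: joints at [-78.341, 21.807, 74.336, -0, 83.858, -12.336], TCP at [0.224, -0.502, 0.231] pointing down, gripper open.
Joint ranges: [-178.18, 178.18], [-50.72, 133.34], [12.68, 142.11], [-81.47, 261.47], [9.98, 163.14], [-165.26, 165.26]. Speed limits (degrees/s): [136.94, 136.94, 180, 180, 180, 180].

### API

Orientations are given as a 3x3 rotation matrix whose columns are the frame's x, y, z axes.
In Python, from rig import observe, cams, ticket gives the robot as it stands.
- The arm moves only by the tool move_arm, never from a script. Its arguments are lists of equal length, an entry for each row: "jaw": the finger opening in cm, from 0 to 8.54; "dp": the shift along the tool's x, y, z in cm, a list of three; "turn": the turn, a rotation vector about the tool's x, y, z in rad, a list of three. In form: {"jaw": [jaw, ...], "dp": [[tx, ty, tz], ...], "turn": [[wx, wy, wz], ...]}. A call has 1 to 12 rows; each row shifts and turns the commanded pose from where the row before left it, along the tool's axes as they then stand; what a row does not reach is not made up. A row lasts 1/12 s, in which the tool goes at most 41.7 mm and 7.16 degrees, less where a joint would pass 70% of its speed; a pose out of reach is approached as far as the arm can. A call is refused whole if a number of a shift passes 4.17 or a number of a turn 0.125, either way. A call with a gripper value outside its range is refused whole. The fingers move at their own pace and stop on an object; "force" is the grip in N (left out, the last holds). Time passes only in rows, so rows that do not move let the fingers close. It gives the time, the measured TCP pose, the force, the opening and the grip force at its end, in the units of the state.
- observe(): the state, without advancing time (a new reading comes with each control period).
- cams.get_image(name): name is "side" or "top" or "wrist"; returns (picture, depth): 400x640x3 uint8, red, green, blue; 400x640 float32, m along the optical axis (not along the pixel's ray), 0 where there is no reading.
- cams.calibration(name): a dict with "vertical_fov" (degrees; the focal length in pixels is half the picture's height over the tangent of half this angle, whatever the lens; pixels are square), "cx", "cy" (the principal point, pixels), "view" (4x4, takes a point from world to camera coordinates); the wrist camera has in their place "tool_from_camera" (4x4, takes a point from camera to tool coordinates, whose origin is the TCP and whose axes are the flange's). Camera axes: x right, y up, looking along -z (the intrinsics and any distortion apply to the point x, -y, -z); pixel columns grow to the right and rows downward; lengths in m; the calibration is good to about 2 mm. A picture is of the moment at which its call begins: read the wrist's pose just before it. calibration takes no time and is no camera call.
- ticket.close_job(): hands the job in; it is judged then, once.
Trained networks look in the newest picture that a camera, given by its name, has taken for a name from the list of things; names that differ only in an ending like _2 or _b are one class to them, and where a whole thing is asked for, a point or a joint stands for the part that bears it (a point fixed in the world has none). Each returns a list of dicts, best first, with "p" (0 to 1); they miss things now and then, are a little off and sometimes report something else, mostly with a low value. They report only what shows in the picture. A call takes as long as a camera call.
- cams.spot_in(camera, query): "box" ([centre column, centre row, width, height] as shares, 0 to 1, of the picture: columns of its width, rows of its height, round what is visible of it).
- cams.outline_of(camera, query): "mask" (400x640 bool, what is visible of it) and "box" ([centre column, centre row, width, height] as shares, 0 to 1, of the picture: columns of its width, rows of its height, round what is visible of it).
- cams.mark_of(camera, query): "location" ([column, row] as shares, 0 to 1, of the picture: columns of its width, rows of its height: a listed point, or the origin of a listed thing).
The state is a dict: "time_s": time; "q": joint angles; "qvel": joint speeds; "joint_efforts": joint torques, N m; "position": TCP position; "tool_rot": TCP orientation; "ft_force": force on the tool from outside, world axes, zero at the start; "wrist_torque": the same for the moment, N m; "grip_width": finger opening in m; "gripper_force": force on a finger pad.
Only numpy, scipy, OpenCV 4.12 (cv2) and the standard library are available. Lean on these libraries where they do the work, as an engineer would, in place of code of your own. Each camera call takes 0.05 s, during which the arm holds its last target. There are 200 camera calls.

## Working session

There is one attempt and no reset: what is moved stays moved. The work goes in short steps, Python scripts to look and compute and a tool call to move; the robot and the scene stay as the last step left them, time stands still between calls to the robot, and variables do not carry over. Pictures are saved under pics/ and viewed, at most 10 in all, crops included, and the job is handed in when it is done.

Besides the shell and the picture viewer there is one more tool, called after "Call:" as a command line: name --argument value ..., lists and objects as JSON in quotes. move_arm: Moves the arm, as the interface text tells. Its arguments: {"type":"object","properties":{"jaw":{"type":"array","items":{"type":"number"}},"dp":{"type":"array","items":{"type":"array","items":{"type":"number"}}},"turn":{"type":"array","items":{"type":"array","items":{"type":"number"}}},"force":{"type":"number"}},"required":["jaw","dp","turn"]}

```bash
mkdir -p pics
cat > h.py <<'E'
import numpy as np, cv2
from rig import observe, cams, ticket
def wpt(name,u,v,z=None,d=None):
    c=cams.calibration(name); f=200/np.tan(np.radians(c["vertical_fov"]/2))
    ray=np.array([(u-c["cx"])/f,-(v-c["cy"])/f,-1.0])
    if "view" in c: T=np.linalg.inv(np.array(c["view"]))
    else:
        s=observe(); W=np.eye(4); W[:3,:3]=s["tool_rot"]; W[:3,3]=s["position"]; T=W@np.array(c["tool_from_camera"])
    o=T[:3,3]; r=T[:3,:3]@ray
    if d is None: d=(z-o[2])/r[2]
    return o+r*d
PINS=["thin_pin","middle_pin","thick_pin","square_stop"]
E
python3 - <<'E'
from h import *
print(observe()); 
for n in ("top","side"):
    c=cams.calibration(n); print(n,{k:np.round(v,3).tolist() for k,v in c.items()})
    im,d=cams.get_image(n); cv2.imwrite(f"pics/{n}0.png",im[:,:,::-1])
    for p in PINS:
        for m in cams.mark_of(n,p+"_top")[:2]:
            u,v=m["location"][0]*640,m["location"][1]*400
            dd=d[int(v),int(u)]
            print(n,p,round(m["p"],2),round(u,1),round(v,1),"z.066:",wpt(n,u,v,z=.066).round(4),"depth:",wpt(n,u,v,d=dd).round(4))
E
```

```text
{'time_s': 0.0, 'q': array([-7.83411816e+01,  2.18408162e+01,  7.43869797e+01, -7.11808395e-04,
        8.38601521e+01, -1.23361546e+01]), 'qvel': array([ 0.00252606, -0.01329825,  0.08180207,  0.00709675, -0.00060476,
       -0.07353435]), 'joint_efforts': array([-7.05199432e-05, -4.48460591e+01, -2.31278086e+01, -1.77730235e-04,
        4.76464178e-03,  5.74204296e-05]), 'position': array([ 0.22358696, -0.50215482,  0.23070032]), 'tool_rot': array([[ 9.13580648e-01,  4.06657468e-01, -3.22291627e-04],
       [ 4.06657473e-01, -9.13579469e-01,  1.50081619e-03],
       [ 3.15879097e-04, -1.50217892e-03, -9.99998822e-01]]), 'ft_force': array([ 0.27861067, -1.10343648,  1.00981395]), 'wrist_torque': array([-0.02828919,  0.0565424 , -0.00915592]), 'gripper_force': 0.0, 'grip_width': 0.08550800248924167}
top {'vertical_fov': 44.356, 'cx': 310.391, 'cy': 195.42, 'view': [[-0.017, -1.0, 0.01, -0.034], [0.99, -0.016, 0.141, -0.569], [-0.141, 0.012, 0.99, -1.043], [0.0, 0.0, 0.0, 1.0]]}
top thin_pin 0.45 197.0 224.5 z.066: [0.5062 0.2    0.066 ] depth: [0.5098 0.2091 0.0243]
top middle_pin 0.
[... 393 characters left out ...]
.6235 0.1637 0.066 ] depth: [0.6246 0.1648 0.0602]
side {'vertical_fov': 53.022, 'cx': 323.02, 'cy': 201.94, 'view': [[-0.884, -0.467, -0.005, 0.471], [0.261, -0.504, 0.823, -0.222], [-0.387, 0.726, 0.568, -0.64], [0.0, 0.0, 0.0, 1.0]]}
side thin_pin 0.63 278.6 281.1 z.066: [0.5136 0.1929 0.066 ] depth: [0.5126 0.1943 0.0678]
side middle_pin 0.53 237.0 253.3 z.066: [0.6172 0.17   0.066 ] depth: [0.6184 0.1687 0.0645]
side thick_pin 0.56 326.5 242.2 z.066: [0.489  0.0688 0.066 ] depth: [0.4887 0.0693 0.0664]
side square_stop 0.67 278.1 270.3 z.066: [0.5282 0.1722 0.066 ] depth: [0.5537 0.1382 0.0251]
side square_stop 0.57 282.9 219.1 z.066: [0.5991 0.046  0.066 ] depth: [0.6002 0.0445 0.0646]
```

Run:
```python
import cv2,numpy as np
a=cv2.imread("pics/top0.png")[120:270,150:320]; b=cv2.imread("pics/side0.png")[190:320,190:390]
cv2.imwrite("pics/c1.png",cv2.resize(a,None,fx=4,fy=4,interpolation=cv2.INTER_CUBIC)[:600])
cv2.imwrite("pics/c2.png",cv2.resize(b,None,fx=4,fy=4,interpolation=cv2.INTER_CUBIC))
```

```text
(no output)
```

View pics/c1.png

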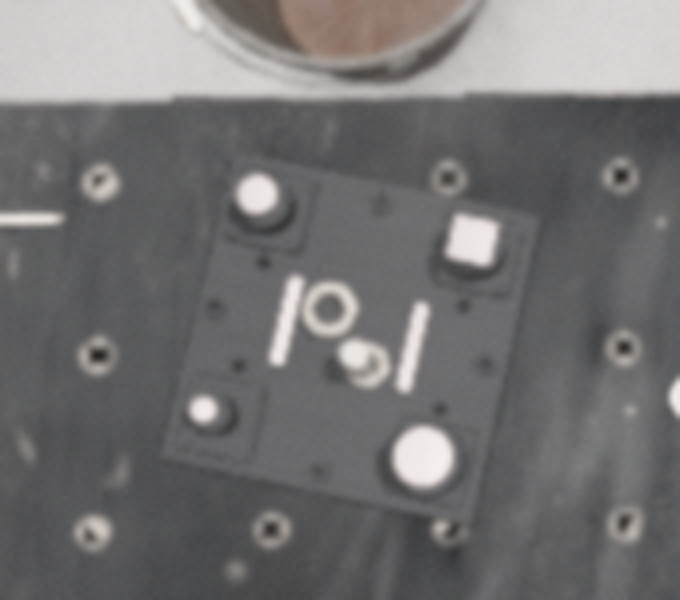

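View pics/c2.png

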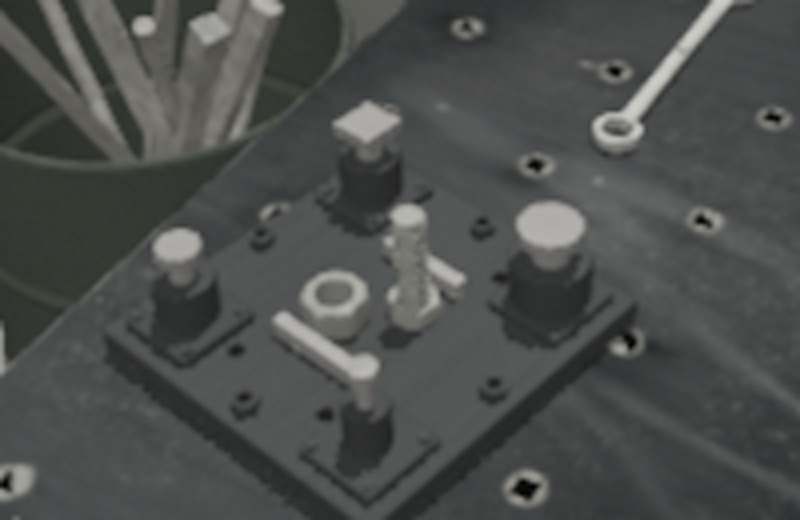

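View pics/top0.png

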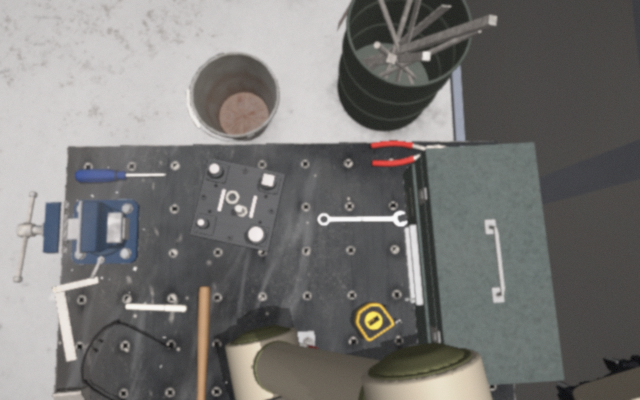

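Run:
```python
from h import *
seeds={"top":[(200.8,222),(214.3,168.5),(255.6,234),(268,180)],"side":[(281,282),(234,251),(327.5,246),(282,220)]}
c2=dict(top="pics/top0.png",side="pics/side0.png"); R={}
for n in seeds:
    g=cv2.imread(c2[n],0)
    for p,(u,v) in zip(PINS,seeds[n]):
        u,v=int(round(u)),int(round(v)); w=g[v-9:v+10,u-11:u+12].astype(float)
        t=(np.percentile(w,20)+g[v,u])/2
        k,lab,st,ce=cv2.connectedComponentsWithStats((w>t).astype(np.uint8),connectivity=4)
        i=lab[9,11]; x,y=ce[i]; P=wpt(n,x+u-11+.0,y+v-9+.0,z=.066); R[n,p]=P
        print(n,p,st[i],(x+u-11).round(1),(y+v-9).round(1),P.round(4))
for n in seeds:
    Q=[R[n,p] for p in PINS]
    print(n,[round(float(np.linalg.norm(Q[a]-Q[b])),4) for a,b in((0,1),(1,3),(3,2),(2,0))])
def fit(Q):
    L=np.array([[-1,1],[1,1],[-1,-1],[1,-1]])*.06  # thin,middle,thick,square (x,y local)
    Q=np.array(Q)[:,:2]; c=Q.mean(0); H=L.T@(Q-c); U,S,V=np.linalg.svd(H); A=V.T@U.T
    print(c.round(4),"yaw",np.degrees(np.arctan2(A[1,0],A[0,0])).round(2)); F=c+L@A.T; print(F.round(4).tolist(),"res",(Q-F).round(4).tolist()); return F
for n in seeds: fit([R[n,p] for p in PINS])
F=fit([(R["top",p]+R["side",p])/2 for p in PINS]); np.save("F.npy",F)
```

```text
top thin_pin [ 8  6  6  7 36] 200.5 221.8 [0.5118 0.1926 0.066 ]
top middle_pin [ 6  5 10  9 76] 213.7 168.1 [0.6282 0.1657 0.066 ]
top thick_pin [  3   2  15  15 176] 255.3 233.8 [0.4844 0.0758 0.066 ]
top square_stop [  5   3  13  12 127] 267.8 179.4 [0.6014 0.0487 0.066 ]
side thin_pin [ 0  1 15 11 77] 276.9 279.8 [0.5177 0.1917 0.066 ]
side middle_pin [ 5  5 12  9 84] 233.7 251.0 [0.6263 0.1678 0.066 ]
side thick_pin [  2   3  17  12 158] 327.1 245.8 [0.4833 0.0773 0.066 ]
side square_stop [  3   4  16  11 100] 281.4 220.1 [0.5999 0.0501 0.066 ]
top [0.1194, 0.12, 0.1201, 0.12]
side [0.1112, 0.1206, 0.1197, 0.1195]
[0.5564 0.1207] yaw -13.04
[[0.5115, 0.1927], [0.6284, 0.1656], [0.4844, 0.0758], [0.6014, 0.0487]] res [[0.0003, -0.0001], [-0.0003, 0.0001], [-0.0001, -0.0], [0.0, 0.0]]
[0.5568 0.1217] yaw -13.75
[[0.5128, 0.1943], [0.6293, 0.1658], [0.4842, 0.0777], [0.6008, 0.0492]] res [[0.0049, -0.0025], [-0.0031, 0.002], [-0.0009, -0.0004], [-0.0009, 0.0009]]
[0.5566 0.1212] yaw -13.39
[[0.5121, 0.1935], [0.6289, 0.1657], [0.4843, 0.0767], [0.6011, 0.049]] res [[0.0026, -0.0013], [-0.0017, 0.001], [-0.0005, -0.0002], [-0.0005, 0.0005]]
```

Call:
move_arm --jaw '[0, 0, 0, 0, 0, 0, 0, 0, 0, 0, 0, 0]' --dp '[[2.27, -2.16, 0], [2.27, -2.16, 0], [2.27, -2.16, 0], [2.27, -2.16, 0], [2.27, -2.16, 0], [2.27, -2.16, 0], [2.27, -2.16, 0], [2.27, -2.16, 0], [2.27, -2.16, 0], [2.27, -2.16, 0], [2.27, -2.16, 0], [2.27, -2.16, 0]]' --turn '[[0, 0, 0], [0, 0, 0], [0, 0, 0], [0, 0, 0], [0, 0, 0], [0, 0, 0], [0, 0, 0], [0, 0, 0], [0, 0, 0], [0, 0, 0], [0, 0, 0], [0, 0, 0]]'

```text
time_s: 1.5
position: [0.3674, -0.1535, 0.2316]
tool_rot: [[0.914, 0.406, 0.001], [0.406, -0.914, -0.0], [0.0, 0.001, -1.0]]
ft_force: [0.9, -0.1, 0.2]
grip_width: -0.0003
gripper_force: 0.0
```

Call:
move_arm --jaw '[0, 0, 0, 0, 0, 0, 0, 0, 0, 0, 0, 0]' --dp '[[2.27, -2.16, 0], [2.27, -2.16, 0], [2.27, -2.16, 0], [2.27, -2.16, 0], [2.27, -2.16, 0], [2.27, -2.16, 0], [2.27, -2.16, 0], [2.27, -2.16, 0], [2.27, -2.16, 0], [2.27, -2.16, 0], [0, 0, 0], [0, 0, 0]]' --turn '[[0, 0, 0], [0, 0, 0], [0, 0, 0], [0, 0, 0], [0, 0, 0], [0, 0, 0], [0, 0, 0], [0, 0, 0], [0, 0, 0], [0, 0, 0], [0, 0, 0], [0, 0, 0]]'

```text
time_s: 2.5
position: [0.4867, 0.1358, 0.231]
tool_rot: [[0.913, 0.409, -0.0], [0.409, -0.913, -0.0], [-0.0, -0.0, -1.0]]
ft_force: [0.1, -0.2, -0.4]
grip_width: 0.0004
gripper_force: 0.0
```

Run:
```python
from h import *
im,d=cams.get_image("wrist"); cv2.imwrite("pics/w1.png",im[:,:,::-1])
for p in PINS:
    for m in cams.mark_of("wrist",p+"_top")[:2]:
        u,v=m["location"][0]*640,m["location"][1]*400
        print(p,round(m["p"],2),round(u),round(v),wpt("wrist",u,v,z=.066).round(4),wpt("wrist",u,v,d=d[int(min(v,399)),int(u)]).round(4))
```

```text
thin_pin 0.62 361 104 [0.5706 0.1329 0.066 ] [0.5741 0.128  0.0154]
thin_pin 0.42 283 136 [0.5107 0.1919 0.066 ] [0.5107 0.1919 0.0661]
middle_pin 0.84 362 29 [0.6306 0.1604 0.066 ] [0.631  0.1604 0.0645]
middle_pin 0.2 437 111 [0.5955 0.061  0.066 ] [0.5984 0.0547 0.0468]
thick_pin 0.91 376 206 [0.4827 0.0723 0.066 ] [0.4824 0.0719 0.0646]
square_stop 0.57 454 111 [0.6021 0.0462 0.066 ] [0.6024 0.0457 0.0647]
```

View pics/w1.png

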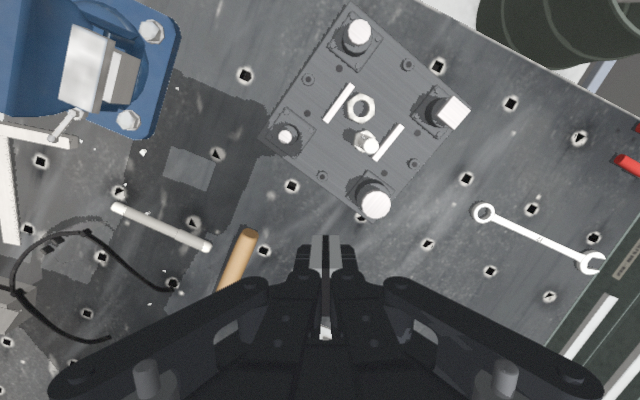

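Call:
move_arm --jaw '[0, 0, 0, 0, 0, 0, 0, 0, 0, 0]' --dp '[[2.25, -2.07, 0], [2.25, -2.07, 0], [0, 0, 2.1], [0, 0, 2.1], [0, 0, 2.1], [0, 0, 2.1], [0, 0, 2.1], [0, 0, 2.1], [0, 0, 0], [0, 0, 0]]' --turn '[[0, 0, 0], [0, 0, 0], [0, 0, 0], [0, 0, 0], [0, 0, 0], [0, 0, 0], [0, 0, 0], [0, 0, 0], [0, 0, 0], [0, 0, 0]]'

```text
time_s: 3.58
position: [0.5108, 0.1903, 0.1053]
tool_rot: [[0.914, 0.406, -0.001], [0.406, -0.914, -0.0], [-0.001, -0.0, -1.0]]
ft_force: [0.6, 0.0, -0.0]
grip_width: -0.0001
gripper_force: 0.0
```

Call:
move_arm --jaw '[0, 0, 0, 0, 0, 0, 0, 0, 0, 0, 0, 0]' --dp '[[0.06, -0.14, 1.0], [0, 0, 1.0], [0, 0, 1.0], [0, 0, 0.5], [0, 0, 0.3], [0, 0, 0.3], [0, 0, 0.3], [0, 0, 0.3], [0, 0, 0.25], [0, 0, 0.2], [0, 0, 0], [0, 0, 0]]' --turn '[[0, 0, 0], [0, 0, 0], [0, 0, 0], [0, 0, 0], [0, 0, 0], [0, 0, 0], [0, 0, 0], [0, 0, 0], [0, 0, 0], [0, 0, 0], [0, 0, 0], [0, 0, 0]]'

```text
time_s: 4.58
position: [0.5112, 0.1925, 0.0537]
tool_rot: [[0.914, 0.407, 0.001], [0.407, -0.914, 0.0], [0.001, 0.0, -1.0]]
ft_force: [-0.9, -0.9, -0.6]
grip_width: 0.0001
gripper_force: 0.0
```

Call:
move_arm --jaw '[0, 0, 0]' --dp '[[0, 0, 0.1], [0, 0, 0], [0, 0, 0]]' --turn '[[0, 0, 0], [0, 0, 0], [0, 0, 0]]'

```text
time_s: 4.83
position: [0.5113, 0.1925, 0.0531]
tool_rot: [[0.914, 0.407, 0.001], [0.407, -0.914, 0.0], [0.001, 0.0, -1.0]]
ft_force: [1.5, 0.5, 2.8]
grip_width: -0.0
gripper_force: 1.1
```

Call:
move_arm --jaw '[0, 0]' --dp '[[0, 0, 0.1], [0, 0, 0]]' --turn '[[0, 0, 0], [0, 0, 0]]'

```text
time_s: 5.0
position: [0.5114, 0.1925, 0.0529]
tool_rot: [[0.914, 0.407, 0.002], [0.407, -0.914, 0.0], [0.002, 0.001, -1.0]]
ft_force: [-1.9, -0.4, 11.0]
grip_width: 0.0001
gripper_force: 5.6
```

Call:
move_arm --jaw '[0, 0, 0]' --dp '[[0, 0, 0.05], [0, 0, 0], [0, 0, 0]]' --turn '[[0, 0, 0], [0, 0, 0], [0, 0, 0]]'

```text
time_s: 5.25
position: [0.5114, 0.1925, 0.0529]
tool_rot: [[0.914, 0.407, 0.002], [0.407, -0.914, 0.0], [0.002, 0.001, -1.0]]
ft_force: [-3.8, -0.6, 15.6]
grip_width: 0.0003
gripper_force: 7.8
```

Call:
move_arm --jaw '[0, 0, 0, 0, 0, 0]' --dp '[[0, 0, -0.5], [0, 0, -1.6], [0, 0, -1.6], [0, 0, -1.6], [0, 0, 0], [0, 0, 0]]' --turn '[[0, 0, 0], [0, 0, 0], [0, 0, 0], [0, 0, 0], [0, 0, 0], [0, 0, 0]]'

```text
time_s: 5.75
position: [0.5111, 0.1924, 0.1045]
tool_rot: [[0.914, 0.407, 0.001], [0.407, -0.914, 0.0], [0.001, 0.0, -1.0]]
ft_force: [-0.1, -0.2, -0.5]
grip_width: -0.0001
gripper_force: 0.0
```

Run:
```python
from h import *
im,d=cams.get_image("top")
best=[wpt("top",u,v,d=d[v,u]) for v in range(50,145,2) for u in range(186,284,2) if d[v,u]>0]
b=np.array(best); m=(b[:,0]<.76)
for lo in np.arange(.66,.80,.02):
    k=(b[:,0]>lo)&(b[:,0]<lo+.02)
    if k.any(): print(lo.round(2),"max z",b[k,2].max().round(3))
print(b[b[:,2].argmax()].round(3))
```

```text
0.68 max z 0.006
[0.697 0.177 0.006]
```

Call:
move_arm --jaw '[0, 0, 0, 0, 0, 0, 0]' --dp '[[1.92, 1.47, 0], [1.92, 1.47, 0], [1.92, 1.47, 0], [1.92, 1.47, 0], [1.92, 1.47, 0], [0, 0, 0], [0, 0, 0]]' --turn '[[0, 0, 0], [0, 0, 0], [0, 0, 0], [0, 0, 0], [0, 0, 0], [0, 0, 0], [0, 0, 0]]'

```text
time_s: 6.38
position: [0.6284, 0.1639, 0.1023]
tool_rot: [[0.914, 0.406, -0.003], [0.406, -0.914, -0.0], [-0.003, -0.001, -1.0]]
ft_force: [0.0, 0.1, -0.6]
grip_width: 0.0002
gripper_force: 0.0
```

Call:
move_arm --jaw '[0, 0, 0, 0, 0, 0, 0, 0, 0, 0, 0, 0]' --dp '[[0.05, -0.08, 1.0], [0, 0, 1.0], [0, 0, 0.8], [0, 0, 0.4], [0, 0, 0.3], [0, 0, 0.3], [0, 0, 0.3], [0, 0, 0.3], [0, 0, 0.2], [0, 0, 0.2], [0, 0, 0], [0, 0, 0]]' --turn '[[0, 0, 0], [0, 0, 0], [0, 0, 0], [0, 0, 0], [0, 0, 0], [0, 0, 0], [0, 0, 0], [0, 0, 0], [0, 0, 0], [0, 0, 0], [0, 0, 0], [0, 0, 0]]'

```text
time_s: 7.38
position: [0.6287, 0.1652, 0.0561]
tool_rot: [[0.914, 0.407, 0.0], [0.407, -0.914, -0.0], [-0.0, 0.0, -1.0]]
ft_force: [0.5, -0.1, 0.3]
grip_width: -0.0002
gripper_force: 0.0
```

Call:
move_arm --jaw '[0, 0, 0]' --dp '[[0, 0, 0.15], [0, 0, 0], [0, 0, 0]]' --turn '[[0, 0, 0], [0, 0, 0], [0, 0, 0]]'

```text
time_s: 7.63
position: [0.6287, 0.1652, 0.0548]
tool_rot: [[0.914, 0.407, 0.0], [0.407, -0.914, -0.0], [0.0, 0.0, -1.0]]
ft_force: [-0.1, 0.2, 0.7]
grip_width: 0.0001
gripper_force: 0.4
```

Call:
move_arm --jaw '[0, 0, 0]' --dp '[[0, 0, 0.15], [0, 0, 0.1], [0, 0, 0]]' --turn '[[0, 0, 0], [0, 0, 0], [0, 0, 0]]'

```text
time_s: 7.88
position: [0.6288, 0.1652, 0.053]
tool_rot: [[0.914, 0.407, 0.001], [0.407, -0.914, -0.0], [0.001, 0.0, -1.0]]
ft_force: [-1.7, -0.7, 6.6]
grip_width: -0.0005
gripper_force: 3.5
```

Call:
move_arm --jaw '[0, 0, 0]' --dp '[[0, 0, 0.07], [0, 0, 0], [0, 0, 0]]' --turn '[[0, 0, 0], [0, 0, 0], [0, 0, 0]]'

```text
time_s: 8.13
position: [0.6288, 0.1652, 0.053]
tool_rot: [[0.914, 0.407, 0.001], [0.407, -0.914, -0.0], [0.001, 0.001, -1.0]]
ft_force: [-3.6, -0.5, 11.5]
grip_width: 0.0003
gripper_force: 5.7
```

Call:
move_arm --jaw '[0, 0, 0, 0, 0, 0, 0, 0, 0, 0, 0, 0]' --dp '[[0, 0, -0.5], [0, 0, -2.3], [0, 0, -2.3], [0, 0, -2.3], [0, 0, 0], [-2.81, 0.38, 0], [-2.81, 0.38, 0], [-2.81, 0.38, 0], [-2.81, 0.38, 0], [-2.81, 0.38, 0], [-2.81, 0.38, 0], [0, 0, 0]]' --turn '[[0, 0, 0], [0, 0, 0], [0, 0, 0], [0, 0, 0], [0, 0, 0], [0, 0, 0], [0, 0, 0], [0, 0, 0], [0, 0, 0], [0, 0, 0], [0, 0, 0], [0, 0, 0]]'

```text
time_s: 9.13
position: [0.4798, 0.0745, 0.1251]
tool_rot: [[0.914, 0.406, -0.004], [0.406, -0.914, -0.0], [-0.004, -0.001, -1.0]]
ft_force: [1.9, 0.1, 0.2]
grip_width: 0.0001
gripper_force: 0.0
```

Call:
move_arm --jaw '[0, 0]' --dp '[[0, 0, 0], [0, 0, 0]]' --turn '[[0, 0, 0], [0, 0, 0]]'

```text
time_s: 9.3
position: [0.4845, 0.0759, 0.1256]
tool_rot: [[0.914, 0.406, 0.001], [0.406, -0.914, 0.0], [0.001, 0.0, -1.0]]
ft_force: [-0.6, 0.4, -0.6]
grip_width: 0.0
gripper_force: 0.0
```

Call:
move_arm --jaw '[0, 0, 0, 0, 0, 0, 0, 0, 0, 0, 0, 0]' --dp '[[0, 0, 1.5], [0, 0, 1.5], [0, 0, 1.5], [0, 0, 0.6], [0, 0, 0.4], [0, 0, 0.3], [0, 0, 0.3], [0, 0, 0.3], [0, 0, 0.3], [0, 0, 0.3], [0, 0, 0], [0, 0, 0]]' --turn '[[0, 0, 0], [0, 0, 0], [0, 0, 0], [0, 0, 0], [0, 0, 0], [0, 0, 0], [0, 0, 0], [0, 0, 0], [0, 0, 0], [0, 0, 0], [0, 0, 0], [0, 0, 0]]'

```text
time_s: 10.3
position: [0.4837, 0.0758, 0.0555]
tool_rot: [[0.914, 0.407, -0.001], [0.407, -0.914, -0.0], [-0.001, -0.0, -1.0]]
ft_force: [0.1, 0.6, -0.9]
grip_width: -0.0001
gripper_force: 0.0
```

Call:
move_arm --jaw '[0, 0, 0]' --dp '[[0, 0, 0.1], [0, 0, 0.1], [0, 0, 0]]' --turn '[[0, 0, 0], [0, 0, 0], [0, 0, 0]]'

```text
time_s: 10.55
position: [0.4837, 0.0758, 0.0535]
tool_rot: [[0.914, 0.407, -0.0], [0.407, -0.914, -0.0], [-0.0, -0.0, -1.0]]
ft_force: [-0.5, 0.4, 0.5]
grip_width: -0.0004
gripper_force: 0.3
```

Call:
move_arm --jaw '[0, 0, 0]' --dp '[[0, 0, 0.1], [0, 0, 0.1], [0, 0, 0]]' --turn '[[0, 0, 0], [0, 0, 0], [0, 0, 0]]'

```text
time_s: 10.8
position: [0.4838, 0.0758, 0.0529]
tool_rot: [[0.913, 0.407, 0.001], [0.407, -0.913, -0.0], [0.001, 0.001, -1.0]]
ft_force: [-6.2, -0.6, 19.1]
grip_width: -0.0002
gripper_force: 9.2
```

Call:
move_arm --jaw '[0, 0, 0]' --dp '[[0, 0, 0.05], [0, 0, 0], [0, 0, 0]]' --turn '[[0, 0, 0], [0, 0, 0], [0, 0, 0]]'

```text
time_s: 11.05
position: [0.4839, 0.0758, 0.0528]
tool_rot: [[0.913, 0.407, 0.001], [0.407, -0.913, -0.0], [0.001, 0.001, -1.0]]
ft_force: [-7.3, -1.0, 23.1]
grip_width: -0.0001
gripper_force: 11.9
```

Home. Lift clear, retreat and verify.

Call:
move_arm --jaw '[0, 0, 0, 0, 0, 0, 0, 0, 0, 0, 0, 0]' --dp '[[0, 0, -0.5], [0, 0, -2.5], [0, 0, -3], [0, 0, -3], [0, 0, -3], [0, 0, -3], [-2, 2, 0], [-2, 2, 0], [-2, 2, 0], [-2, 2, 0], [0, 0, 0], [0, 0, 0]]' --turn '[[0, 0, 0], [0, 0, 0], [0, 0, 0], [0, 0, 0], [0, 0, 0], [0, 0, 0], [0, 0, 0], [0, 0, 0], [0, 0, 0], [0, 0, 0], [0, 0, 0], [0, 0, 0]]'

```text
time_s: 12.05
position: [0.4431, -0.0306, 0.2011]
tool_rot: [[0.915, 0.404, -0.0], [0.404, -0.915, 0.0], [0.0, -0.0, -1.0]]
ft_force: [-0.3, -0.2, -0.7]
grip_width: -0.0003
gripper_force: 0.0
```

Run:
```python
from h import *
im,d=cams.get_image("side"); b=im[190:320,190:390,::-1]
cv2.imwrite("pics/c3.png",cv2.resize(b,None,fx=4,fy=4,interpolation=cv2.INTER_CUBIC))
F=np.array([[.5112,.1925],[.6288,.1652],[.484,.0758],[.6014,.0485]])
for n in ("side","wrist"):
    im,d=cams.get_image(n)
    c=[wpt(n,u,v,d=d[v,u]) for v in range(0,400) for u in range(0,640) if d[v,u]>0] if n=="side" else None
    if c is None: continue
    c=np.array(c)
    for p,f in zip(PINS,F):
        k=(np.linalg.norm(c[:,:2]-f,axis=1)<.009)&(c[:,2]<.09); print(p,"top z pct90",np.percentile(c[k,2],[50,90]).round(4))
print(observe()["position"])
```

```text
Traceback (most recent call last):
  File "h.py", line 4, in wpt
    c=cams.calibration(name); f=200/np.tan(np.radians(c["vertical_fov"]/2))
ValueError: time passes only in moves, steps and waits
```

View pics/c3.png

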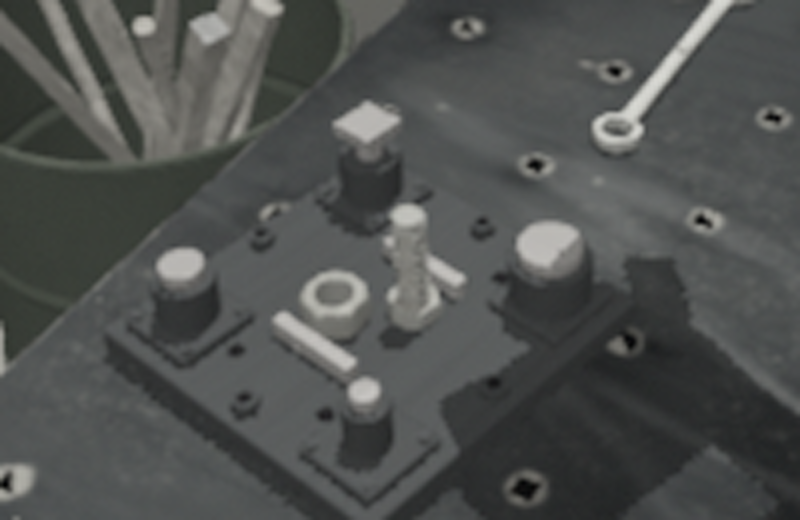

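The crop shows all three round heads resting on their bushings: thin at (365,390), middle at (180,265) and thick at (550,245). The square head at (367,120) is still up, and the nut and bolt haven't moved.

Run:
```python
from rig import ticket
print(ticket.close_job())
```

```text
the job is handed in; nothing more can be done
None
```

I tapped the thin, middle and thick pins home in that order; the final picture shows the square pin still up and the nut and bolt unmoved, and the job was handed in at about 12 s.

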